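Prop the job tablet against the carton

ROBOT

A 7-joint arm with a two-finger parallel gripper is mounted at the origin on the work surface; the furniture and walls round the work are solid. World frame = base frame: x ahead of the robot, y to its left, z up, the work surface at z = 0. Lengths are in m, angles in rad, forces in N, time in s.
With the tool pointing down it reaches from about 0.425 to 0.875 m from the base axis. Payload 9.9 kg.
Tool frame: the origin (TCP) lies on the centre line of the jaws, within the pads' length; the fingertips stand 11 mm ahead of it and the grasp point (between the pads) lies 8 mm behind it (arm.tcp_to_tips is the distance from the TCP to the fingertips, in m); z points along the fingers, y is the line along which they close (so a half turn about z gives the same grasp; the last joint's range is limited). The gripper opens to 85 mm and grips with 20 to 120 N. Pads are 22 mm wide; open, the fingers measure 114 mm over their backs; the gripper's body (76 mm by 85 mm) begins 54 mm behind the grasp point. The pads swing forward as they close: fully open they stand 13 mm farther back than shut.
Start: joints at [-1.384, 0.576, 0.025, 1.437, -0.015, 1.129, -0.057], TCP at [0.181, 0.65, 0.242] pointing down, gripper open.
Joint ranges: [-2.76, 2.76], [-0.34, 2.15], [-1.52, 1.57], [0.19, 2.46], [-1.09, 4.23], [0.17, 1.99], [-2.82, 2.82]. Speed limits (rad/s): [2.22, 2.22, 3.01, 3.01, 3.14, 3.14, 3.14].

INTERFACE

Orientations are given as a unit quaternion [w, x, y, z].
In Python, from bench import arm gives the robot as it stands.
- The arm moves only by the tool carry_out, never from a script. Its argument "moves" is a list that holds one entry, the list of rows, each a list of 7 numbers: the turn, a rotation vector about the tool's x, y, z in degrees, then the shift along the tool's x, y, z in m, then the opening, from 0 (shut) to 1 (fully open). In form: [[[rx, ry, rz, x, y, z, fingers], ...]]. A call has exactly 5 rows; each row shifts and turns the commanded pose from where the row before left it, along the tool's axes as they then stand; what a row does not reach is not made up. A row lasts 1/8 s, in which the tool goes at most 62.5 mm and 10.7 degrees, less where a joint would pass 70% of its speed; a pose out of reach is approached as far as the arm can. A call is refused whole if a number of a shift passes 0.0625 or a number of a turn 10.7, either way. A call with a gripper value outside its range is refused whole. The fingers move at their own pace and stop on an object; "force" is the grip in N (left out, the last holds). Time passes only in rows, so rows that do not move let the fingers close, or fill a call up. It gives the time, the measured TCP pose, the force, the opening and the grip force at its end, in the units of the state.
- arm.observe(): the state, without advancing time (a new reading comes with each control period).
- arm.capture(name): name is "scene" or "top"; returns the picture (400x640x3 uint8, red, green, blue); there is no depth.
- arm.camera_params(name): a dict with "intrinsics" (3x3 intrinsics, pixels), "R" (3x3) and "t" (3): a world point X has camera coordinates R X + t. Camera axes: x right, y down, z forward; pixel columns grow to the right and rows downward; lengths in m; the calibration is good to about 2 mm. A picture is of the moment at which its call begins. camera_params takes no time and is no camera call.
- arm.close_job(): hands the job in; it is judged then, once.
The state is a dict: "time": time; "qpos": joint angles; "joint_vel": joint speeds; "effort": joint torques, N m; "ee_pos": TCP position; "tcp_rot": TCP orientation; "contact_force": force on the tool from outside, world axes, zero at the start; "moment": the same for the moment, N m; "grip_width": finger opening in m; "grasp_force": force on a finger pad.
Only numpy, scipy, OpenCV 4.12 (cv2) and the standard library are available. Lean on these libraries where they do the work, as an engineer would, in place of code of your own. Each camera call takes 0.05 s, during which the arm holds its last target. There are 200 camera calls.

TASK

Take the black tablet with orange corners out of the wire sorter and prop it up in front of the brown carton so the fitter can read it: bottom edge on the counter, its back leaning squarely against the front of the carton (the side with the white label), about at the middle, leaning back roughly 20 degrees with the screen facing out and up. Leave the white tile standing in the sorter, and do not let the tablet fall over.

Things in the scene. Friction and masses are not known exactly. Their poses are not given: they have to be found in the camera images.
- tablet: rugged black tablet with orange corners, a slab 180 mm tall, 125 mm wide, 12 mm thick, about 0.35 kg, loose. It starts standing upright on a short edge in one of the sorter's two slots, its screen toward the robot. Origin: centre of its bottom edge face (6 mm above the counter at the start). z runs up the slab to its top edge, y along its width, x through its thickness and out of its BACK (the screen faces -x). Grasp it across the 12 mm thickness at the top edge, from above.
- tile: white glazed wall tile with a terracotta back, also 180 mm tall, 125 mm wide, 12 mm thick, 0.4 kg, loose; stands upright in the other slot, 75 mm from the tablet. Origin at the centre of its bottom edge face, axes as for the tablet. Not to be moved.
- sorter: fixed wire sorter: rubber base 150 x 110 mm, 6 mm high, with two slots at x = -37.5 and +37.5 mm in its frame; each slot is 17 mm wide in x, between two steel wire loops 55 mm high and 96 mm wide in y, and is open above and at its ends. Origin: centre of its underside on the counter; z up. Which slab is in which slot varies.
- carton: closed brown cardboard carton, heavy, does not move: 110 mm deep (x), 180 mm wide (y), 95 mm high. Origin: centre of its underside on the counter; z up. Its front, with the white label, is the face at x = -55 mm and looks roughly toward the robot. The tablet's back rests on the upper edge of this face when its bottom edge stands about 35 mm in front of it (a lean of 20 degrees).

How it is judged:
By the outcome, as a careful person would: the job done as asked, in the order asked, and still so for the second after the job is handed in, with the robot touching nothing.
It also fails if it takes over 38 s, if anything falls off the work surface, if the arm or the gripper's body presses on something with over 40 N, if the wrist force passes 120 N, or if a joint passes its speed limit or range.

## Working session

There is one attempt and no reset: what is moved stays moved. The work goes in short steps, Python scripts to look and compute and a tool call to move; the robot and the scene stay as the last step left them, time stands still between calls to the robot, and variables do not carry over. Pictures are saved under pics/ and viewed, at most 13 in all, crops included, and the job is handed in when it is done.

Besides the shell and the picture viewer there is one more tool, called by a JSON object that holds its "api" and its "payload", one argument or row to a line. carry_out: Moves the arm, as the interface text tells. Its arguments: {"type":"object","properties":{"moves":{"type":"array"},"force":{"type":"number"}},"required":["moves"]}

```bash
mkdir -p pics
python3 - <<'E'
from bench import arm
import cv2,numpy as np
for n in("scene","top"):
    im=arm.capture(n); cv2.imwrite(f"pics/{n}0.png",im[:,:,::-1]); p=arm.camera_params(n)
    print(n,np.round(p["intrinsics"],1).tolist(),np.round(p["R"],3).tolist(),np.round(p["t"],3).tolist(), np.round(-p["R"].T@p["t"],3))
s=arm.observe();print(s["ee_pos"],s["tcp_rot"],s["grip_width"],s["time"])
E
```

```text
scene [[426.7, 0.0, 321.4], [0.0, 426.7, 197.3], [0.0, 0.0, 1.0]] [[-0.818, -0.575, 0.015], [-0.336, 0.456, -0.824], [0.467, -0.68, -0.566]] [0.475, 0.191, 0.654] [0.147 0.631 0.52 ]
top [[364.3, 0.0, 317.9], [0.0, 364.3, 194.0], [0.0, 0.0, 1.0]] [[-0.026, -1.0, 0.001], [-0.995, 0.026, -0.092], [0.092, -0.003, -0.996]] [0.032, 0.533, 0.856] [0.453 0.02  0.901]
[0.18047287 0.65002157 0.2415217 ] [-5.37796163e-05  1.34991332e-01  9.90846492e-01 -7.52426519e-04] 0.08543775666977332 0.1
```

View pics/scene0.png

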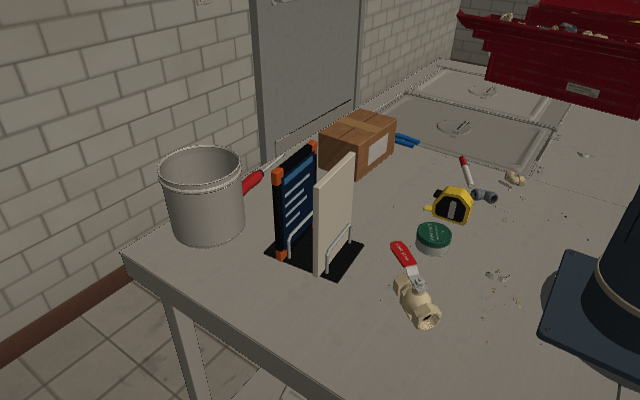

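View pics/top0.png

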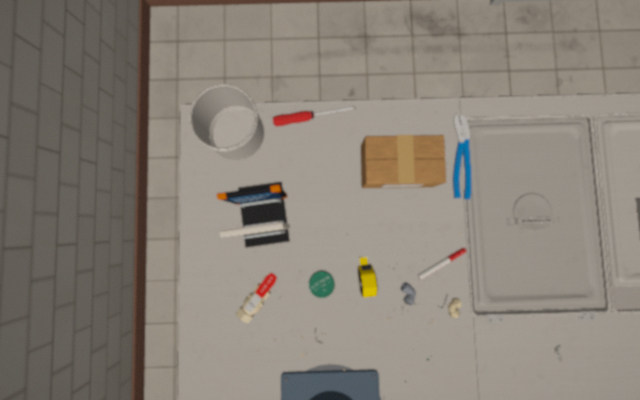

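The scene view shows the tablet (about 295,200) standing behind the white tile, nearer the wall. The carton is at (358,145) with its label facing the robot. In the top view the tablet's top edge is near (250,192), the tile near (255,230) and the carton at (404,161).

```bash
cat > h.py <<'E'
import numpy as np,cv2
from bench import arm
def ray(n,uv,z):
    p=arm.camera_params(n);R,t=p["R"],p["t"];c=-R.T@t
    d=R.T@np.linalg.inv(p["intrinsics"])@np.array([uv[0],uv[1],1.]);return c+d*(z-c[2])/d[2]
def tri(a,b):
    P=[]
    for n in("top","scene"):
        p=arm.camera_params(n);P.append(p["intrinsics"]@np.c_[p["R"],p["t"]])
    X=cv2.triangulatePoints(P[0],P[1],np.float64(a),np.float64(b)).ravel();return X[:3]/X[3]
def proj(n,X):
    p=arm.camera_params(n);v=p["intrinsics"]@(p["R"]@np.array(X)+p["t"]);return v[:2]/v[2]
def blobs(im,lo,hi,amin=15):
    h=cv2.cvtColor(im,cv2.COLOR_RGB2HSV);m=cv2.inRange(h,np.array(lo),np.array(hi))
    k,l,s,c=cv2.connectedComponentsWithStats(m)
    return [(s[i].tolist(),c[i].round(1).tolist(),np.argwhere(l==i)[:,::-1]) for i in range(1,k) if s[i][4]>=amin]
E
python3 - <<'E'
from h import *
for n in("top","scene"):
    im=cv2.cvtColor(cv2.imread(f"pics/{n}0.png"),cv2.COLOR_BGR2RGB)
    for s,c,_ in blobs(im,(4,190,120),(16,255,255)): print(n,"orange",s,c)
    for s,c,p in blobs(im,(8,90,60),(20,185,255),200):
        q=cv2.boxPoints(cv2.minAreaRect(p.astype(np.float32)));print(n,"brown",s,q.round(1).tolist())
        if n=="top":
            w=np.array([ray(n,x,.095) for x in q]);print(w.round(3).tolist(),np.linalg.norm(np.diff(w,axis=0),axis=1).round(3))
    for s,c,p in blobs(im,(0,0,150),(40,90,255),150):
        if n=="top" and 200<c[0]<300 and 200<c[1]<250:
            q=cv2.boxPoints(cv2.minAreaRect(p.astype(np.float32)));print("tile",s,q.round(1).tolist(),np.array([ray(n,x,.186) for x in q]).round(3).tolist())
t=cv2.imread("pics/top0.png")[120:260,200:460];cv2.imwrite("pics/c1.png",cv2.resize(t,None,fx=3,fy=3,interpolation=cv2.INTER_CUBIC))
E
```

```text
top orange [270, 185, 11, 7, 66] [275.1, 188.1]
top orange [218, 194, 9, 5, 39] [222.0, 196.0]
top brown [132, 0, 219, 400, 4408] [[-25.299999237060547, 317.0], [184.89999389648438, -86.0999984741211], [350.0, 0.0], [139.89999389648438, 403.1000061035156]]
[[0.28, 0.764, 0.095], [1.208, 0.319, 0.095], [0.981, -0.069, 0.095], [0.094, 0.405, 0.095]] [1.029 0.449 1.005]
top brown [362, 135, 84, 53, 4087] [[361.1000061035156, 135.6999969482422], [444.20001220703125, 134.10000610351562], [445.20001220703125, 185.8000030517578], [362.0, 187.3000030517578]]
[[0.657, -0.083, 0.095], [0.655, -0.271, 0.095], [0.538, -0.266, 0.095], [0.54, -0.081, 0.095]] [0.188 0.117 0.185]
scene orange [308, 140, 9, 14, 59] [313.5, 145.0]
scene orange [272, 168, 11, 17, 108] [278.2, 174.3]
scene orange [280, 250, 7, 11, 46] [283.2, 254.6]
scene brown [319, 108, 78, 74, 2767] [[305.20001220703125, 140.8000030517578], [378.20001220703125, 92.19999694824219], [412.29998779296875, 143.5], [339.3999938964844, 192.10000610351562]]
scene brown [0, 265, 128, 92, 1568] [[-6.0, 346.5], [123.0999984741211, 264.6000061035156], [130.60000610351562, 276.5], [1.5, 358.29998779296875]]
```

View pics/c1.png

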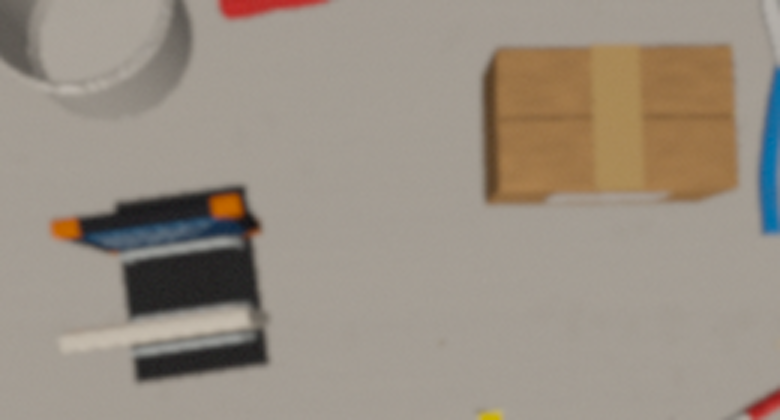

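Run:
```python
from h import *
C=lambda u,v:(200+u/3-.33,120+v/3-.33)
for k,q in dict(tabL=(52,229),tabR=(244,207),tileL=(60,345),tileR=(250,318)).items():
    w=ray("top",C(*q),.186);print(k,w.round(4),"scene",proj("scene",w).round(1))
for k,q in dict(boxBL=(497,48),boxBR=(732,45),boxFR=(737,186),boxFL=(490,193)).items():
    w=ray("top",C(*q),.095);print(k,w.round(4),"scene",proj("scene",w).round(1))
for k,q in dict(baseBR=(245,187),baseFR=(267,362),baseFL=(136,381)).items(): print(k,ray("top",C(*q),.006).round(4))
t=cv2.imread("pics/scene0.png")[95:285,255:415];cv2.imwrite("pics/c2.png",cv2.resize(t,None,fx=3,fy=3,interpolation=cv2.INTER_CUBIC))
```

```text
tabL [0.52   0.2172 0.186 ] scene [273.4 172. ]
tabR [0.5312 0.0908 0.186 ] scene [316.2 139.5]
tileL [0.4441 0.212  0.186 ] scene [316.3 186.8]
tileR [0.4583 0.0882 0.186 ] scene [353.1 151. ]
boxBL [ 0.6565 -0.0924  0.095 ] scene [318.1 131.2]
boxBR [ 0.6543 -0.2693  0.095 ] scene [359.  107.2]
boxFR [ 0.5474 -0.2669  0.095 ] scene [396.3 117.9]
boxFL [ 0.5469 -0.0831  0.095 ] scene [357.3 146.3]
baseBR [0.5676 0.1075 0.006 ]
baseFR [0.4238 0.092  0.006 ]
baseFL [0.4113 0.1986 0.006 ]
```

View pics/c2.png

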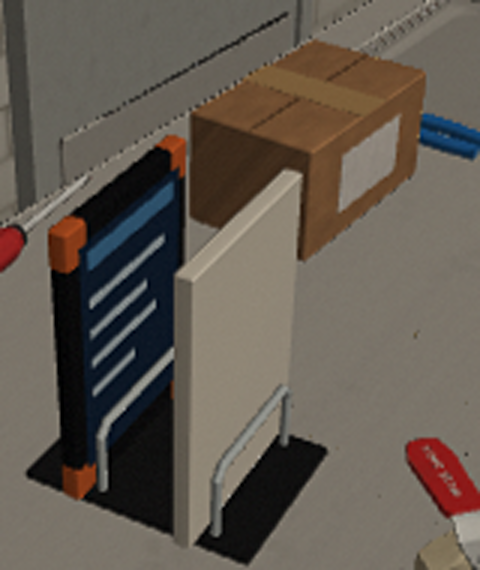

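Both views agree to within 1–3 px:
- **Tablet:** about (0.526, 0.155), yaw about 6°, consistent with the sorter slot.
- **Carton front top edge:** x ≈ 0.547, centre y ≈ -0.175, yaw about 0°.

I'll move now.

```bash
cat >> h.py <<'E'
from scipy.spatial.transform import Rotation as Ro, Slerp
def pose():
    s=arm.observe();q=s["tcp_rot"];return np.array(s["ee_pos"]),Ro.from_quat([q[1],q[2],q[3],q[0]]),s
def target(yaw,tilt):
    B=np.array([[0,1,0],[1,0,0],[0,0,-1.]])
    return Ro.from_euler("z",yaw,degrees=True)*Ro.from_euler("y",tilt,degrees=True)*Ro.from_matrix(B)
def plan(p1,yaw,tilt,n,f):
    p0,r0,s=pose();r1=target(yaw,tilt);S=Slerp([0,1],Ro.concatenate([r0,r1]))
    print("from",p0.round(4),"t",round(s["time"],2))
    for k in range(n):
        a,b=S(k/n),S((k+1)/n);t=(a.inv()*b).as_rotvec(degrees=True);d=a.inv().apply((np.array(p1)-p0)/n)
        print([*t.round(2).tolist(),*d.round(4).tolist(),f])
E
python3 -c "
from h import *
plan((.526,.155,.27),6,0,15,.45)"
```

```text
from [0.1805 0.65   0.2415] t 0.1
[-0.0, 0.0, 4.57, -0.031, -0.0256, -0.0019, 0.45]
[-0.0, 0.0, 4.57, -0.033, -0.0231, -0.0019, 0.45]
[-0.0, 0.0, 4.57, -0.0347, -0.0204, -0.0019, 0.45]
[-0.0, 0.0, 4.57, -0.0362, -0.0176, -0.0019, 0.45]
[-0.0, 0.0, 4.57, -0.0375, -0.0146, -0.0019, 0.45]
[-0.0, 0.0, 4.57, -0.0385, -0.0116, -0.0019, 0.45]
[-0.0, 0.0, 4.57, -0.0393, -0.0085, -0.0019, 0.45]
[-0.0, 0.0, 4.57, -0.0399, -0.0053, -0.0019, 0.45]
[-0.0, 0.0, 4.57, -0.0402, -0.0021, -0.0019, 0.45]
[-0.0, 0.0, 4.57, -0.0402, 0.0011, -0.0019, 0.45]
[-0.0, 0.0, 4.57, -0.04, 0.0043, -0.0019, 0.45]
[-0.0, 0.0, 4.57, -0.0396, 0.0074, -0.0019, 0.45]
[-0.0, 0.0, 4.57, -0.0388, 0.0106, -0.0019, 0.45]
[-0.0, 0.0, 4.57, -0.0379, 0.0136, -0.0019, 0.45]
[-0.0, 0.0, 4.57, -0.0367, 0.0166, -0.0019, 0.45]
```

{"api": "carry_out", "payload": {
  "moves": [
    [[0,0,4.57,-0.031,-0.0256,-0.002,0.45],[0,0,4.57,-0.033,-0.0231,-0.002,0.45],[0,0,4.57,-0.0347,-0.0204,-0.002,0.45],[0,0,4.57,-0.0362,-0.0176,-0.002,0.45],[0,0,4.57,-0.0375,-0.0146,-0.002,0.45]]
  ],
  "force": 60
}}

```text
time: 0.72
ee_pos: [0.2963, 0.4841, 0.2521]
tcp_rot: [-0.0, 0.33, 0.944, -0.0]
contact_force: [0.6, -0.6, -0.4]
grip_width: 0.0382
grasp_force: 0.0
```

{"api": "carry_out", "payload": {
  "moves": [
    [[0,0,4.57,-0.0385,-0.0116,-0.002,0.45],[0,0,4.57,-0.0393,-0.0085,-0.002,0.45],[0,0,4.57,-0.0399,-0.0053,-0.002,0.45],[0,0,4.57,-0.0402,-0.0021,-0.002,0.45],[0,0,4.57,-0.0402,0.0011,-0.002,0.45]]
  ]
}}

```text
time: 1.35
ee_pos: [0.4112, 0.3192, 0.2622]
tcp_rot: [-0.0, 0.51, 0.86, -0.0]
contact_force: [0.1, -0.8, -0.7]
grip_width: 0.0386
grasp_force: 0.0
```

```bash
python3 -c "
from h import *
plan((.526,.155,.27),6,0,5,.45);print(pose()[2]['qpos'])"
```

```text
from [0.4112 0.3192 0.2622] t 1.35
[-0.01, 0.0, 4.53, -0.0398, 0.0044, -0.0016, 0.45]
[-0.01, 0.0, 4.53, -0.0393, 0.0075, -0.0016, 0.45]
[-0.01, 0.0, 4.53, -0.0386, 0.0106, -0.0016, 0.45]
[-0.01, 0.0, 4.53, -0.0377, 0.0136, -0.0016, 0.45]
[-0.01, 0.0, 4.53, -0.0365, 0.0166, -0.0016, 0.45]
[-0.96076149  0.33872542  0.29081191  1.81864231 -0.11343534  1.00084273
 -0.12437377]
```

{"api": "carry_out", "payload": {
  "moves": [
    [[0,0,4.53,-0.0398,0.0044,-0.0016,0.45],[0,0,4.53,-0.0393,0.0075,-0.0016,0.45],[0,0,4.53,-0.0386,0.0106,-0.0016,0.45],[0,0,4.53,-0.0377,0.0136,-0.0016,0.45],[0,0,4.53,-0.0365,0.0166,-0.0016,0.45]]
  ]
}}

```text
time: 1.98
ee_pos: [0.5263, 0.1555, 0.2701]
tcp_rot: [-0.0, 0.669, 0.743, -0.0]
contact_force: [0.7, 0.0, -0.3]
grip_width: 0.0385
grasp_force: 0.0
```

Run:
```python
from h import *
plan((.526,.155,.215),6,0,2,.45)
im=np.vstack([cv2.resize(arm.capture("scene")[60:260,220:420],(600,600),interpolation=2)]);cv2.imwrite("pics/a1.png",im[:,:,::-1])
```

```text
from [0.5263 0.1555 0.2701] t 1.98
[-0.01, 0.0, -0.0, -0.0002, -0.0002, 0.0276, 0.45]
[-0.01, 0.0, -0.0, -0.0002, -0.0002, 0.0276, 0.45]
```

View pics/a1.png

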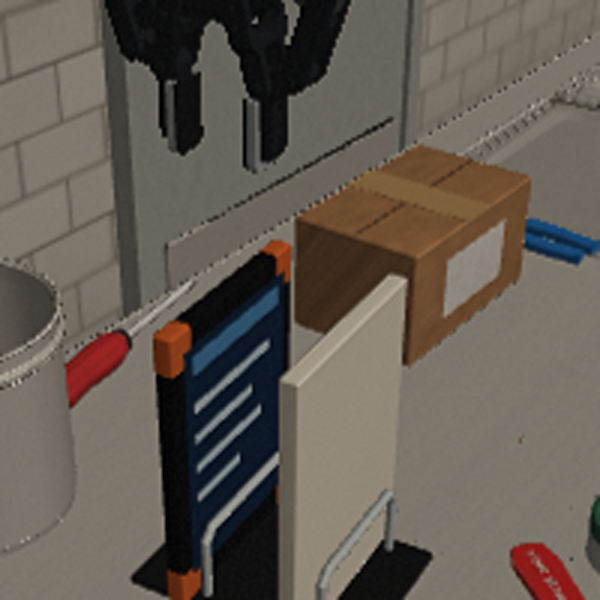

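The open jaws (tips near 182,150 and 262,168) are centred over the middle of the tablet's top edge (222,290). The tile is clear, so I'm descending.

{"api": "carry_out", "payload": {
  "moves": [
    [[0,0,0,0,0,0.03,0.45],[0,0,0,0,0,0.03,0.45],[0,0,0,0,0,0.025,0.45],[0,0,0,0,0,0.015,0.45],[0,0,0,0,0,0.01,0.45]]
  ]
}}

```text
time: 2.65
ee_pos: [0.5258, 0.1566, 0.1597]
tcp_rot: [-0.0, 0.668, 0.744, -0.0]
contact_force: [-0.3, 1.3, -0.8]
grip_width: 0.0385
grasp_force: 0.0
```

{"api": "carry_out", "payload": {
  "moves": [
    [[0,0,0,0,0,0,0.3],[0,0,0,0,0,0,0.2],[0,0,0,0,0,0,0],[0,0,0,0,0,0,0],[0,0,0,0,0,0,0]]
  ],
  "force": 60
}}

```text
time: 3.28
ee_pos: [0.5265, 0.1567, 0.1611]
tcp_rot: [0.0, 0.668, 0.744, 0.001]
contact_force: [-0.6, 0.2, 6.1]
grip_width: 0.0113
grasp_force: 59.9
```

{"api": "carry_out", "payload": {
  "moves": [
    [[0,0,0,0,0,-0.01,0],[0,0,0,0,0,-0.02,0],[0,0,0,0,0,-0.02,0],[0,0,0,0,0,-0.025,0],[0,0,0,0,0,-0.025,0]]
  ]
}}

```text
time: 3.9
ee_pos: [0.5253, 0.1563, 0.2611]
tcp_rot: [-0.0, 0.668, 0.744, -0.001]
contact_force: [0.2, 0.7, -3.7]
grip_width: 0.0112
grasp_force: 58.6
```

Run:
```python
from h import *
im=arm.capture("scene");a=cv2.resize(im[60:260,220:420],(600,600),interpolation=2);cv2.imwrite("pics/a2.png",a[:,:,::-1])
plan((.47,.155,.32),0,20,5,0)
```

```text
from [0.5267 0.1564 0.2643] t 3.95
[4.03, 0.2, 1.21, 0.0009, -0.0113, -0.0112, 0]
[4.03, 0.2, 1.21, 0.0007, -0.012, -0.0104, 0]
[4.03, 0.2, 1.21, 0.0005, -0.0128, -0.0095, 0]
[4.03, 0.2, 1.21, 0.0003, -0.0134, -0.0086, 0]
[4.03, 0.2, 1.21, -0.0, -0.014, -0.0076, 0]
```

View pics/a2.png

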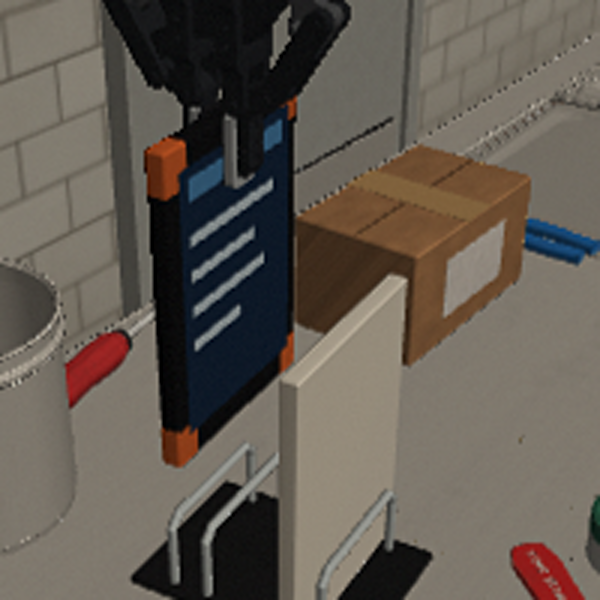

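The tablet is held upright and clear of the wires (its bottom is near 180,460), and the tile is still in its slot. I'll move it sideways first, then tilt it once it's away from the tile.

```bash
python3 -c "
from h import *
plan((.52,-.03,.265),4,0,5,0)"
```

```text
from [0.5267 0.1564 0.2643] t 3.95
[0.04, -0.01, 0.42, -0.0369, -0.0053, -0.0002, 0]
[0.04, -0.01, 0.42, -0.037, -0.005, -0.0002, 0]
[0.04, -0.01, 0.42, -0.037, -0.0048, -0.0002, 0]
[0.04, -0.01, 0.42, -0.037, -0.0045, -0.0002, 0]
[0.04, -0.01, 0.42, -0.0371, -0.0042, -0.0002, 0]
```

{"api": "carry_out", "payload": {
  "moves": [
    [[0,0,0.42,-0.037,-0.005,0,0],[0,0,0.42,-0.037,-0.005,0,0],[0,0,0.42,-0.037,-0.005,0,0],[0,0,0.42,-0.037,-0.0045,0,0],[0,0,0.42,-0.037,-0.004,0,0]]
  ]
}}

```text
time: 4.58
ee_pos: [0.5188, -0.031, 0.2599]
tcp_rot: [-0.0, 0.682, 0.731, -0.0]
contact_force: [0.2, -0.1, -3.8]
grip_width: 0.0112
grasp_force: 58.7
```

```bash
python3 -c "
from h import *
plan((.54,-.175,.20),0,20,10,0)"
```

```text
from [ 0.5188 -0.031   0.2599] t 4.58
[1.99, 0.07, 0.4, -0.0145, 0.0011, 0.006, 0]
[1.99, 0.07, 0.4, -0.0145, 0.0014, 0.0059, 0]
[1.99, 0.07, 0.4, -0.0145, 0.0017, 0.0059, 0]
[1.99, 0.07, 0.4, -0.0145, 0.002, 0.0058, 0]
[1.99, 0.07, 0.4, -0.0145, 0.0023, 0.0057, 0]
[1.99, 0.07, 0.4, -0.0145, 0.0026, 0.0056, 0]
[1.99, 0.07, 0.4, -0.0145, 0.0029, 0.0055, 0]
[1.99, 0.07, 0.4, -0.0145, 0.0032, 0.0053, 0]
[1.99, 0.07, 0.4, -0.0144, 0.0035, 0.0052, 0]
[1.99, 0.07, 0.4, -0.0144, 0.0038, 0.0051, 0]
```

{"api": "carry_out", "payload": {
  "moves": [
    [[2,0.07,0.4,-0.0145,0.001,0.006,0],[2,0.07,0.4,-0.0145,0.0015,0.006,0],[2,0.07,0.4,-0.0145,0.0017,0.006,0],[2,0.07,0.4,-0.0145,0.002,0.0058,0],[2,0.07,0.4,-0.0145,0.0023,0.0057,0]]
  ]
}}

```text
time: 5.2
ee_pos: [0.5304, -0.1025, 0.2294]
tcp_rot: [-0.063, 0.692, 0.717, -0.063]
contact_force: [1.1, -0.3, -3.6]
grip_width: 0.0112
grasp_force: 58.7
```

{"api": "carry_out", "payload": {
  "moves": [
    [[2,0.07,0.4,-0.0145,0.0026,0.0056,0],[2,0.07,0.4,-0.0145,0.003,0.0055,0],[2,0.07,0.4,-0.0145,0.0032,0.0053,0],[2,0.07,0.4,-0.0145,0.0035,0.0052,0],[2,0.07,0.4,-0.0145,0.0038,0.005,0]]
  ]
}}

```text
time: 5.82
ee_pos: [0.541, -0.175, 0.1997]
tcp_rot: [-0.124, 0.696, 0.696, -0.124]
contact_force: [-0.1, -0.8, -3.4]
grip_width: 0.0115
grasp_force: 58.7
```

Run:
```python
from h import *
for n in("scene","top"):
    im=arm.capture(n); im=im[60:230,270:470] if n=="scene" else im[100:240,320:480]
    cv2.imwrite(f"pics/b_{n}.png",cv2.resize(im,None,fx=3.5,fy=3.5,interpolation=2)[:,:,::-1])
plan((.554,-.175,.153),0,20,5,0)
p,r,s=pose();print(r.as_matrix().round(3).tolist(),s["contact_force"],s["moment"])
```

```text
from [ 0.5407 -0.1761  0.1988] t 5.92
[-0.04, 0.01, -0.03, 0.0002, 0.0057, 0.0077, 0]
[-0.04, 0.01, -0.03, 0.0002, 0.0057, 0.0077, 0]
[-0.04, 0.01, -0.03, 0.0002, 0.0056, 0.0077, 0]
[-0.04, 0.01, -0.03, 0.0002, 0.0056, 0.0077, 0]
[-0.04, 0.01, -0.03, 0.0002, 0.0056, 0.0077, 0]
[[0.002, 0.939, -0.345], [1.0, -0.002, -0.0], [-0.001, -0.345, -0.939]] [ 1.0120899  -0.7331322  -3.26368609] [-0.0863251  -0.7602321   0.02636859]
```

View pics/b_scene.png

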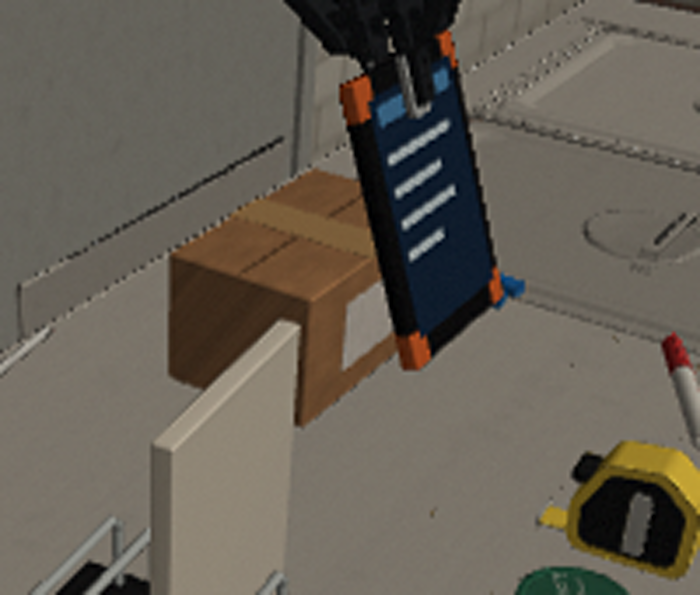

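View pics/b_top.png

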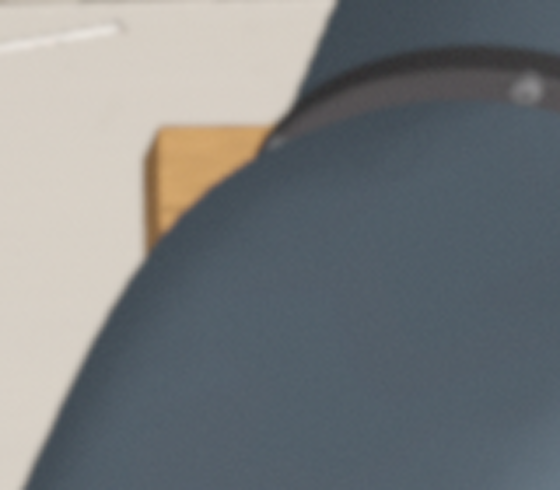

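The tablet is tilted, screen out, in front of the carton: its bottom edge runs from (415,350) to (495,290), still in the air. The arm hides the top view. I'm lowering to about 6 mm above the counter.

{"api": "carry_out", "payload": {
  "moves": [
    [[0,0,0,0,0.0056,0.0077,0],[0,0,0,0,0.0056,0.0077,0],[0,0,0,0,0.0056,0.0077,0],[0,0,0,0,0.0056,0.0077,0],[0,0,0,0,0.0056,0.0077,0]]
  ]
}}

```text
time: 6.55
ee_pos: [0.5541, -0.1739, 0.1538]
tcp_rot: [-0.123, 0.696, 0.696, -0.123]
contact_force: [-0.0, -0.1, -3.6]
grip_width: 0.0115
grasp_force: 58.8
```

{"api": "carry_out", "payload": {
  "moves": [
    [[0,0,0,0,0.0005,0.0014,0],[0,0,0,0,0.0005,0.0014,0],[0,0,0,0,0.0005,0.0014,0],[0,0,0,0,0,0,0],[0,0,0,0,0,0,0]]
  ]
}}

```text
time: 7.18
ee_pos: [0.5539, -0.1741, 0.1501]
tcp_rot: [-0.123, 0.696, 0.696, -0.123]
contact_force: [0.0, -0.6, -3.0]
grip_width: 0.0117
grasp_force: 58.9
```

{"api": "carry_out", "payload": {
  "moves": [
    [[0,0,0,0,0.0004,0.001,0],[0,0,0,0,0.0004,0.001,0],[0,0,0,0,0.0003,0.0008,0],[0,0,0,0,0,0,0],[0,0,0,0,0,0,0]]
  ]
}}

```text
time: 7.8
ee_pos: [0.5543, -0.1741, 0.1477]
tcp_rot: [-0.122, 0.696, 0.696, -0.123]
contact_force: [1.1, 0.2, 5.7]
grip_width: 0.0115
grasp_force: 60.2
```

The bottom edge is on the counter. Next I slide it back toward the carton until it touches.

{"api": "carry_out", "payload": {
  "moves": [
    [[0,0,0,0,0.0009,-0.0005,0],[0,0,0,0,0.0009,-0.0003,0],[0,0,0,0,0.0009,-0.0003,0],[0,0,0,0,0,0,0],[0,0,0,0,0,0,0]]
  ]
}}

```text
time: 8.43
ee_pos: [0.5558, -0.1741, 0.1472]
tcp_rot: [-0.124, 0.696, 0.696, -0.124]
contact_force: [-3.0, 0.5, 6.4]
grip_width: 0.0112
grasp_force: 59.9
```

{"api": "carry_out", "payload": {
  "moves": [
    [[0,0,0,0,0.0009,-0.0003,0],[0,0,0,0,0.0005,-0.0002,0],[0,0,0,0,0,0,0],[0,0,0,0,0,0,0],[0,0,0,0,0,0,0]]
  ]
}}

```text
time: 9.05
ee_pos: [0.5566, -0.1742, 0.147]
tcp_rot: [-0.124, 0.696, 0.696, -0.124]
contact_force: [-5.1, 1.5, 6.1]
grip_width: 0.0114
grasp_force: 59.6
```

{"api": "carry_out", "payload": {
  "moves": [
    [[0,0,0,0,0.0009,-0.0005,0],[0,0,0,0,0.0009,-0.0005,0],[0,0,0,0,0,0,0],[0,0,0,0,0,0,0],[0,0,0,0,0,0,0]]
  ]
}}

```text
time: 9.68
ee_pos: [0.5595, -0.1743, 0.1472]
tcp_rot: [-0.124, 0.696, 0.696, -0.124]
contact_force: [-6.3, 0.1, 3.1]
grip_width: 0.011
grasp_force: 59.5
```

Run:
```python
from h import *
im=arm.capture("scene")[70:220,290:440]
cv2.imwrite(f"pics/d.png",cv2.resize(im,None,fx=4,fy=4,interpolation=2)[:,:,::-1])
```

```text
(no output)
```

View pics/d.png

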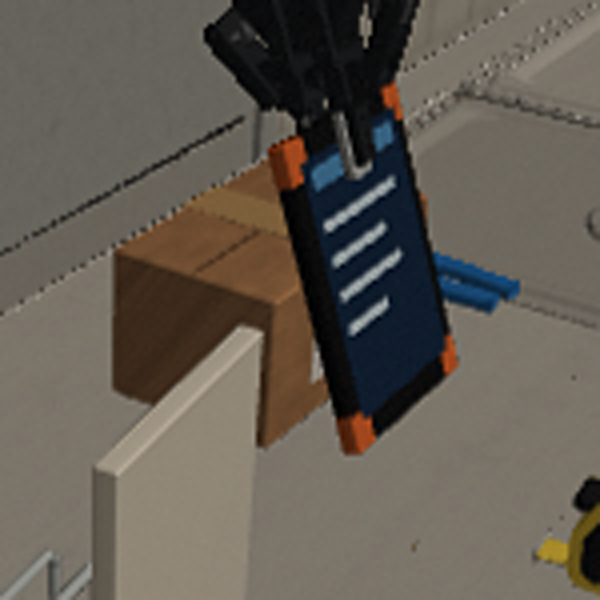

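The tablet stands with its bottom edge from (358,440) to (448,360), its back at the carton's upper edge. I'll push slightly more to confirm contact.

{"api": "carry_out", "payload": {
  "moves": [
    [[0,0,0,0,0.0009,-0.0004,0],[0,0,0,0,0,0,0],[0,0,0,0,0,0,0],[0,0,0,0,0,0,0],[0,0,0,0,0,0,0]]
  ]
}}

```text
time: 10.35
ee_pos: [0.5598, -0.1743, 0.1472]
tcp_rot: [-0.124, 0.697, 0.696, -0.124]
contact_force: [-8.2, 0.5, 3.2]
grip_width: 0.0112
grasp_force: 59.5
```

{"api": "carry_out", "payload": {
  "moves": [
    [[0,0,0,0,0.001,-0.0004,0],[0,0,0,0,0.0005,-0.0002,0],[0,0,0,0,0,0,0],[0,0,0,0,0,0,0],[0,0,0,0,0,0,0]]
  ]
}}

```text
time: 10.98
ee_pos: [0.5602, -0.1743, 0.1471]
tcp_rot: [-0.125, 0.697, 0.695, -0.125]
contact_force: [-12.0, 0.5, 2.9]
grip_width: 0.0111
grasp_force: 59.4
```

The horizontal force is well above what friction allows, so it's touching the carton. I'll ease off, lower the grip and open slowly.

{"api": "carry_out", "payload": {
  "moves": [
    [[0,0,0,0,-0.001,0.0004,0],[0,0,0,0,-0.0005,0.0002,0],[0,0,0,0,0,0,0],[0,0,0,0,0,0,0],[0,0,0,0,0,0,0]]
  ],
  "force": 20
}}

```text
time: 11.6
ee_pos: [0.5599, -0.1743, 0.1472]
tcp_rot: [-0.124, 0.697, 0.696, -0.124]
contact_force: [-7.3, -0.5, 3.4]
grip_width: 0.0111
grasp_force: 59.4
```

{"api": "carry_out", "payload": {
  "moves": [
    [[0,0,0,0,0,0,0.16],[0,0,0,0,0,0,0.2],[0,0,0,0,0,0,0.25],[0,0,0,0,0,0,0.35],[0,0,0,0,0,0,0.4]]
  ]
}}

```text
time: 12.22
ee_pos: [0.5615, -0.1741, 0.1474]
tcp_rot: [-0.123, 0.696, 0.696, -0.123]
contact_force: [0.4, 0.1, -0.1]
grip_width: 0.0337
grasp_force: 0.0
```

Run:
```python
from h import *
im=arm.capture("scene")[70:220,290:440]
cv2.imwrite(f"pics/e.png",cv2.resize(im,None,fx=4,fy=4,interpolation=2)[:,:,::-1])
```

```text
(no output)
```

View pics/e.png

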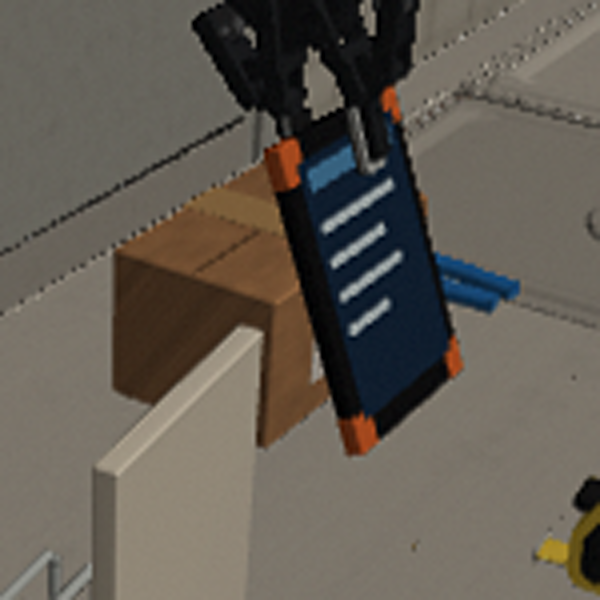

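The tablet stays leaning with the jaws open and no force on the tool. Retracting along the tool axis.

{"api": "carry_out", "payload": {
  "moves": [
    [[0,0,0,0,0,-0.01,0.4],[0,0,0,0,0,-0.015,0.4],[0,0,0,0,0,-0.02,0.4],[0,0,0,0,0,-0.03,0.4],[0,0,0,0,0,-0.03,0.4]]
  ]
}}

```text
time: 12.9
ee_pos: [0.5979, -0.1741, 0.2481]
tcp_rot: [-0.122, 0.696, 0.696, -0.123]
contact_force: [0.2, 0.0, -1.0]
grip_width: 0.0339
grasp_force: 0.0
```

```bash
python3 -c "
from h import *
plan((.48,.05,.36),0,0,10,.4)"
```

```text
from [ 0.5979 -0.1741  0.2481] t 12.9
[-2.0, 0.0, -0.0, 0.0224, -0.0149, -0.0065, 0.4]
[-2.0, 0.0, -0.0, 0.0224, -0.0147, -0.007, 0.4]
[-2.0, 0.0, -0.0, 0.0224, -0.0144, -0.0075, 0.4]
[-2.0, 0.0, -0.0, 0.0224, -0.0141, -0.008, 0.4]
[-2.0, 0.0, -0.0, 0.0224, -0.0139, -0.0085, 0.4]
[-2.0, 0.0, -0.0, 0.0224, -0.0136, -0.009, 0.4]
[-2.0, 0.0, -0.0, 0.0224, -0.0132, -0.0094, 0.4]
[-2.0, 0.0, -0.0, 0.0224, -0.0129, -0.0099, 0.4]
[-2.0, 0.0, -0.0, 0.0224, -0.0125, -0.0103, 0.4]
[-2.0, 0.0, -0.0, 0.0224, -0.0122, -0.0108, 0.4]
```

{"api": "carry_out", "payload": {
  "moves": [
    [[-2,0,0,0.03,-0.0149,-0.0065,0.4],[-2,0,0,0.03,-0.0147,-0.007,0.4],[-2,0,0,0.03,-0.0144,-0.0075,0.4],[-2,0,0,0.03,-0.0141,-0.008,0.4],[-2,0,0,0.03,-0.014,-0.0085,0.4]]
  ]
}}

```text
time: 13.52
ee_pos: [0.5383, -0.0231, 0.3036]
tcp_rot: [-0.061, 0.705, 0.704, -0.061]
contact_force: [0.5, 0.3, 0.7]
grip_width: 0.0341
grasp_force: 0.0
```

{"api": "carry_out", "payload": {
  "moves": [
    [[-2,0,0,0.03,-0.0136,-0.009,0.4],[-2,0,0,0.03,-0.0132,-0.0094,0.4],[-2,0,0,0.03,-0.013,-0.01,0.4],[-2,0,0,0.03,-0.0125,-0.01,0.4],[-2,0,0,0.03,-0.012,-0.011,0.4]]
  ]
}}

```text
time: 14.15
ee_pos: [0.4792, 0.1268, 0.3596]
tcp_rot: [0.001, 0.707, 0.707, 0.001]
contact_force: [0.5, 0.2, 0.4]
grip_width: 0.0349
grasp_force: 0.0
```

Run:
```python
from h import *
a=arm.capture("top");b=arm.capture("scene")
cv2.imwrite("pics/f.png",np.vstack([cv2.resize(a[100:200,330:480],(450,300),interpolation=2),cv2.resize(b[80:180,290:440],(450,300),interpolation=2)])[:,:,::-1])
for n,im in(("top",a),("scene",b)):
    for s,c,_ in blobs(im,(4,190,100),(16,255,255),8): print(n,s,c)
```

```text
top [434, 165, 9, 11, 59] [437.7, 168.6]
top [380, 166, 12, 11, 72] [385.1, 170.1]
top [372, 203, 6, 4, 15] [374.3, 204.9]
scene [384, 91, 6, 9, 27] [386.8, 94.4]
scene [357, 105, 8, 12, 52] [361.8, 109.6]
scene [402, 154, 3, 10, 20] [403.0, 159.2]
scene [378, 173, 6, 10, 40] [380.6, 177.6]
```

View pics/f.png

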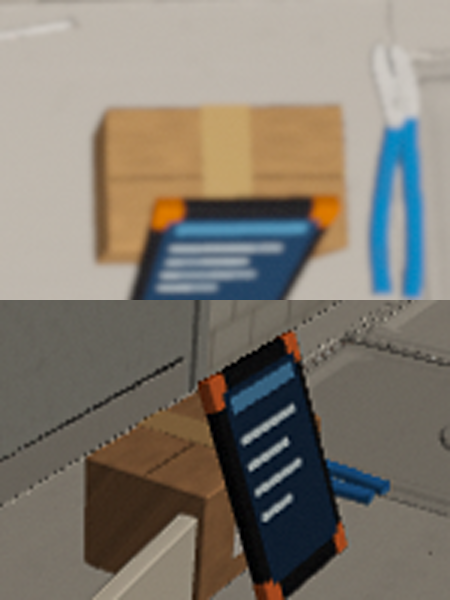

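The top view shows the tablet's top edge (155–340, row 198) parallel to the carton's edges and about at its middle. The scene view shows it leaning on the carton's upper edge with the screen facing out and the tile still standing. Handing in.

```bash
python3 -c "
from bench import arm
print(arm.close_job())"
```

```text
the job is handed in; nothing more can be done
None
```

The tablet leans at about 20° against the middle of the carton's front with its screen facing out, the tile is still in the sorter, and the job was handed in at about 14 s with the arm clear; no verdict was returned.

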